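Draw out the incubator tray

ROBOT

A 6-joint arm with a two-finger parallel gripper is mounted at the origin on the work surface. World frame = base frame: x ahead of the robot, y to its left, z up, the work surface at z = 0. Lengths are in m, angles in rad, forces in N, time in s.
With the tool pointing down it reaches from about 0.275 to 1 m from the base axis. Payload 8.4 kg.
Tool frame: the origin (TCP) lies on the centre line of the jaws, within the pads' length; the fingertips stand 17 mm ahead of it and the grasp point (between the pads) lies 2 mm behind it (bot.tcp_to_tips is the z of the fingertips in the tool frame, in m); z points along the fingers, y is the line along which they close (so a half turn about z gives the same grasp; the last joint's range is limited). The gripper opens to 85 mm and grips with 20 to 120 N. Pads are 22 mm wide; open, the fingers measure 114 mm over their backs; the gripper's body (76 mm by 85 mm) begins 54 mm behind the grasp point. The pads swing forward as they close: fully open they stand 13 mm farther back than shut.
Start: joints at [1.207, 0.353, 1.633, -0, 1.155, -0.002], TCP at [0.221, 0.585, 0.248] pointing down, gripper open.
Joint ranges: [-2.63, 2.63], [-0.92, 2.1], [0.06, 2.66], [-1.3, 4.44], [0, 2.69], [-3.02, 3.02]. Speed limits (rad/s): [2.22, 2.22, 2.79, 3.14, 3.14, 3.14].

INTERFACE

Orientations are given as a unit quaternion [x, y, z, w].
In Python, from workcell import bot, hand, kinematics, get_obs, vision, hand_in gives the robot as it stands. The module is installed in compiled form; this text tells all that it offers. Calls block until the motion is done:
- bot.reach(position, orientation): joint-space move of the TCP to a pose.
- bot.servo_line(position, ori=None, velocity=0.15): straight line of the TCP; ori=None keeps the orientation; velocity is the mean speed in m/s.
- bot.goto_joints(angles): joint-space move.
- hand.move_gripper(opening, strength=None): finger opening in m; strength is the grip in N (None keeps the last); returns when the fingers have stopped.
- bot.dwell(seconds).
- kinematics.solve_ik(position, orientation): joint angles nearest the present ones, or None.
- get_obs(): the state.
- vision.read_camera(name): name is "side" or "top"; returns a dict with "frame" (420x560x3 uint8, red, green, blue), "intrinsics" (3x3 intrinsics, pixels), "dist" ([k1, k2, p1, p2, k3] as OpenCV has them; the pictures are not rectified), "view" (4x4, takes a point from world to camera coordinates). Camera axes: x right, y down, z forward; pixel columns grow to the right and rows downward; lengths in m; the calibration is good to about 2 mm. A picture is of the moment at which its call begins. There is no depth.
A pose or a line that the arm cannot do raises bot.IKError and nothing moves.
- hand_in(): hands the job in, once; it reports no verdict.
The state is a dict: "time_s": time; "joint_pos": joint angles; "joint_vel": joint speeds; "joint_efforts": joint torques, N m; "position": TCP position; "orientation": TCP orientation; "wrist_force": force on the tool from outside, world axes, zero at the start; "ft_torque": the same for the moment, N m; "gripper_width": finger opening in m.
Only numpy, scipy, OpenCV 4.12 (cv2) and the standard library are available. Lean on these libraries where they do the work, as an engineer would, in place of code of your own. Each camera call takes 0.05 s, during which the arm holds its last target. There are 200 camera calls.

TASK

Three small incubator units stand side by side and only one of their trays may be out at a time: first push the empty tray with the green lip fully home, then hook a fingertip behind the yellow lip and draw that tray out along its rail as far as it goes, so that its dish comes out riding on it. Push and pull with the fingertips only: do not pinch the lips, and do not touch or lift the dishes. Keep the blue tray shut, and leave everything else on the bench where it stands.

Things in the scene. Friction and masses are not known exactly. Their poses are not given: they have to be found in the camera images.
- yellow_tray (a joint): how far the yellow tray is drawn out, m: 0 = fully home, 0.110 = at its stop. Friction about 2 N plus 6 N per m/s, no spring, it stays where left. Starts at 0 with a dish on it: this one is to be drawn out
- green_tray (a joint): how far the green tray is drawn out, m: 0 = fully home, 0.110 = at its stop. Friction about 2 N plus 6 N per m/s, no spring, it stays where left. Starts open by 60 to 90 mm, empty: this one is to be pushed home
- blue_tray (a joint): how far the blue tray is drawn out, m: 0 = fully home, 0.110 = at its stop. Friction about 2 N plus 6 N per m/s, no spring, it stays where left. Starts at 0 with a dish on it and must stay shut
- yellow_lip (a point): middle of the top edge of the yellow lip, an upright plate at the tray's front end, 80 mm wide, 10 thick (5 to either side of this point), 38 high. Top 50 mm above the unit's origin, tray floor 32 mm below this point. When shut, a 46 mm deep open well of bare tray floor lies between lip and unit front: a fingertip goes in there from above. Axes as the unit's; moves with the tray
- yellow_unit: yellow-lipped fixed white incubator box, 160 mm deep (x), 100 wide (y), 80 high. Origin: centre of width on its underside (4 mm above the bench), 60 mm behind its open front; x points to the back (the tray comes out along -x), z up. Front part of the roof (69 mm high) is clear. The three units stand parallel, 105 mm between centres, colours in any order
- green_lip (a point): middle of the top edge of the green lip at the front end of the green tray; same build and sizes as the yellow one
- green_unit: green-lipped unit, same build, origin and axes as the yellow-lipped one
- blue_lip (a point): middle of the top edge of the blue lip at the front end of the blue tray; same build and sizes as the yellow one
- blue_unit: blue-lipped unit, same build, origin and axes as the yellow-lipped one
- yellow_seat (a point): middle of the dish pocket on the yellow tray, on the tray floor; 118 mm behind the lip's middle; the pocket is 68 mm square with a rim 10 mm high
- dish: closed clear culture dish with amber jelly, 60 mm across, 16 mm high, about 30 g, loose in the pocket of the yellow tray under the clear roof; origin centre of underside, z up
- blue_dish: the same kind of dish, on the blue tray
- slide_box: yellow box of glass slides, 85 x 55 x 38 mm, left (+y) of the units; origin centre of underside; bystander
- tube_rack: blue tube rack with capped tubes, 100 x 60 x 80 mm, right (-y) of the units; origin centre of underside; bystander
- spare_dish_low: lower of two stacked clear spare dishes, 90 mm across, 15 mm high; origin centre of underside; bystander
- spare_dish_top: upper of the two stacked spare dishes; origin centre of underside; bystander
- beaker: glass beaker, 68 mm across, 90 mm high; origin centre of underside; bystander
- wash_bottle: white bottle with red cap, 68 mm across, 170 mm high; origin centre of underside; bystander
- reagent_jar: amber jar with black cap, 72 mm across, 100 mm high; origin centre of underside; bystander
- marker: white and blue marker pen, about 115 mm long, 15 mm thick, lying on the bench to the front left of the robot; origin centre of underside; bystander

How it is judged:
On the way, in this order (a step that is already met when the one before it is completed fails the run):
1. the green-lipped tray is pushed fully home (value of joint green_tray below 0.005 m), for 0.2 s.
2. the yellow-lipped tray is drawn out to its stop (value of joint yellow_tray above 0.103 m), for 0.2 s.
At the end, for the whole second after the job is handed in: Yellow tray out to within 7 mm of its stop, green and blue trays within 5 mm of fully home, the dish upright (within 0.1 rad), at rest and within 12 mm of the middle of its pocket on the yellow tray (value of joint yellow_tray above 0.103 m and value of joint each of green_tray, blue_tray below 0.005 m and distance between dish and yellow_seat below 0.012 m and angle between dish's own z axis and vertical below 0.1 rad and linear speed of dish below 0.02 m/s); the robot touches nothing.
It fails at once if the blue tray opened by more than 10 mm, or yellow and green both out by more than 15 mm at once (value of joint blue_tray above 0.01 m or value of joint each of yellow_tray, green_tray above 0.015 m).
It fails at once if a lip is pinched (over 2 N from the fingers on both its faces at once) ((contact force between the fingers and yellow_tray_c0 above 2 N and contact force between the fingers and yellow_tray_c1 above 2 N) or (contact force between the fingers and green_tray_c0 above 2 N and contact force between the fingers and green_tray_c1 above 2 N)).
It fails at once if a dish on a tray is touched by the robot (over 0.5 N) (contact force between any of the fingers, the arm and dish above 0.5 N or contact force between any of the fingers, the arm and blue_dish above 0.5 N).
It fails at once if the dish is lifted or tipped out of its pocket (z of dish in the frame of yellow_seat above 0.012 m or angle between dish's own z axis and vertical above 0.3 rad).
It fails at once if a bystander is moved by more than 20 mm (distance of any of slide_box, tube_rack, spare_dish_low, spare_dish_top, beaker, wash_bottle, reagent_jar, marker, blue_dish from where it was at the start of the episode above 0.02 m).
It also fails if it takes over 45 s, if anything falls off the work surface, if the arm or the gripper's body presses on something with over 40 N, if the wrist force passes 120 N, or if a joint passes its speed limit or range.

## Working session

There is one attempt and no reset: what is moved stays moved. The work goes in short steps, each a Python script; the robot and the scene stay as the last script left them, time stands still between calls to the robot, and variables do not carry over. Pictures are saved under pics/ and viewed, on a budget of 10 in all, crops included, one or two more only if the job needs it, and the job is handed in when it is done.

```bash
mkdir -p pics
python3 - <<'E'
from workcell import *
import cv2
for n in("top","side"):
    c=vision.read_camera(n); cv2.imwrite(f"pics/{n}0.png",c["frame"][:,:,::-1]); print(c["intrinsics"],c["dist"],c["view"])
o=get_obs();print(o["time_s"],o["orientation"],bot.tcp_to_tips,o["gripper_width"])
E
```

```text
[[381.46378282   0.         287.90859559]
 [  0.         381.46378282 202.55060274]
 [  0.           0.           1.        ]] [-0.09984479  0.          0.          0.          0.        ] [[ 1.02504576e-03 -9.99905407e-01 -1.37158827e-02  9.64455836e-03]
 [-9.88191900e-01  1.08867350e-03 -1.53217441e-01  5.58246925e-01]
 [ 1.53217879e-01  1.37109790e-02 -9.88097308e-01  1.07322889e+00]
 [ 0.00000000e+00  0.00000000e+00  0.00000000e+00  1.00000000e+00]]
[[423.96158604   0.         280.59861961]
 [  0.         423.96158604 214.51688794]
 [  0.           0.           1.        ]] [0.01910021 0.         0.         0.         0.        ] [[-0.99398498 -0.10949954 -0.00192708  0.54330715]
 [-0.06553664  0.60882428 -0.79059341  0.0909914 ]
 [ 0.08774287 -0.78571168 -0.61233842  1.33897631]
 [ 0.          0.          0.          1.        ]]
0.1 [ 1.79914302e-01  9.83682062e-01 -6.56524266e-04 -1.15785071e-04] 0.017 0.08578333311239955
```

View pics/top0.png

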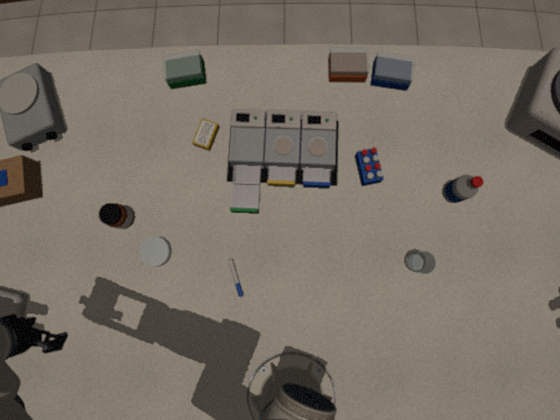

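View pics/side0.png

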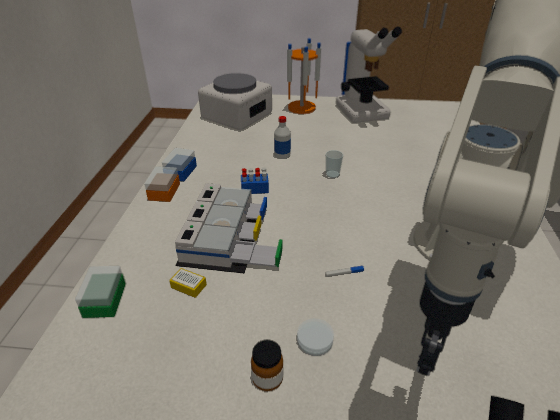

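```bash
cat > h.py <<'E'
from workcell import *
import cv2, numpy as np
def ray(c,uv):
    p=cv2.undistortPoints(np.array(uv,float).reshape(-1,1,2),c["intrinsics"],c["dist"])[:,0]
    R=c["view"][:3,:3];t=c["view"][:3,3]
    return -R.T@t, np.c_[p,np.ones(len(p))]@R
def onplane(c,uv,z):
    C,d=ray(c,uv); return C+d*((z-C[2])/d[:,2])[:,None]
def masks(c,box):
    hsv=cv2.cvtColor(c["frame"],cv2.COLOR_RGB2HSV); x0,y0,x1,y1=box
    out={}
    for n,(a,b) in dict(yellow=(20,34),green=(50,85),blue=(105,125)).items():
        m=cv2.inRange(hsv,(a,110,60),(b,255,255)); k=np.zeros_like(m);k[y0:y1,x0:x1]=m[y0:y1,x0:x1]
        nn,l,s,_=cv2.connectedComponentsWithStats(k)
        if nn>1:
            i=1+np.argmax(s[1:,4]); v,u=np.nonzero(l==i); out[n]=np.c_[u,v]
    return out
E
python3 - <<'E'
from h import *
c=vision.read_camera("top")
for n,p in masks(c,(225,160,340,220)).items():
    lo,hi=p.min(0),p.max(0); print(n,len(p),lo,hi)
    # back edge: top pixel row per column, at z=.054
    us=np.unique(p[:,0]); e=np.array([[u,p[p[:,0]==u,1].min()-.5] for u in us]); W=onplane(c,e,.054); 
    f=np.polyfit(W[2:-2,1],W[2:-2,0],1); print(" back edge slope",f[0],"x mid",np.median(W[:,0]),"y",W[0,1],W[-1,1],"mid",W[:,1].mean())
    e=np.array([[u,p[p[:,0]==u,1].max()+.5] for u in us]); print(" bottom on z=.016", np.median(onplane(c,e,.016)[:,0]))
s=vision.read_camera("side")
for n,p in masks(s,(225,190,290,270)).items(): print(n,len(p),p.min(0),p.max(0))
f=cv2.resize(c["frame"][100:220,220:345],None,fx=6,fy=5,interpolation=cv2.INTER_CUBIC);cv2.imwrite("pics/crop1.png",f[:,:,::-1])
E
```

```text
yellow 123 [267 179] [295 185]
 back edge slope 0.05324468438822963 x mid 0.6218636399408661 y 0.07082445261586608 -0.01119500952574581 mid 0.02977535769662918
 bottom on z=.016 0.6176712850569933
green 69 [231 208] [257 211]
 back edge slope 0.030399674679859753 x mid 0.5392422158248232 y 0.17474799102731167 0.09892897532514067 mid 0.13679390340507802
 bottom on z=.016 0.5384788346677316
blue 84 [303 182] [330 185]
 back edge slope 0.0649844148417127 x mid 0.6186915119418219 y -0.03456531032118184 -0.11348248464694427 mid -0.07399659301421468
 bottom on z=.016 0.6159595396590964
yellow 126 [253 215] [261 240]
green 84 [275 240] [281 266]
blue 95 [260 197] [266 219]
```

View pics/crop1.png

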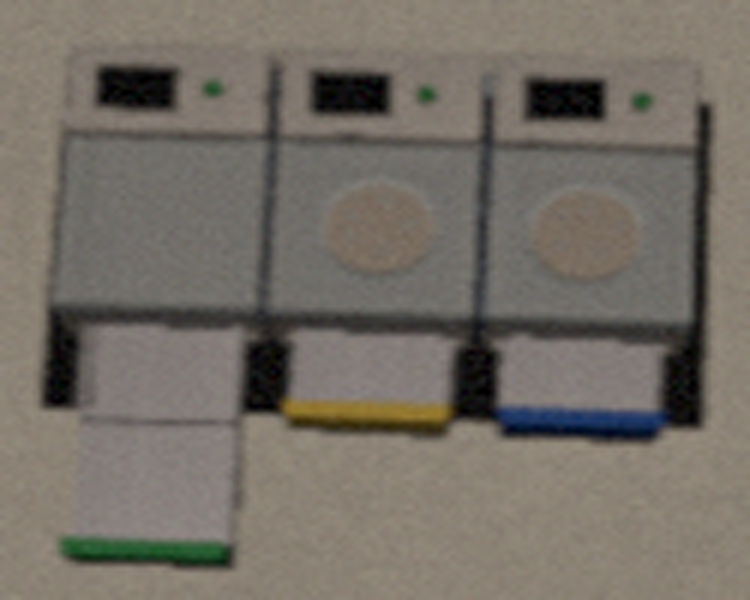

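Run:
```python
from h import *
c=vision.read_camera("top")
hsv=cv2.cvtColor(c["frame"],cv2.COLOR_RGB2HSV)
m=cv2.inRange(hsv,(45,70,40),(90,255,255)); m[:112]=0;m[125:]=0;m[:,:240]=0;m[:,340:]=0
n,l,s,ce=cv2.connectedComponentsWithStats(m); print("LED",s[1:,4],onplane(c,ce[1:],.084))
# display centres: dark blobs
g=(255-cv2.cvtColor(c["frame"],cv2.COLOR_RGB2GRAY)).astype(float)
cs=[]
for x0 in(234,270,306):
    w=np.clip(g[109:118,x0:x0+17]-170,0,None); v,u=np.mgrid[109:118,x0:x0+17]; cs.append([(w*u).sum()/w.sum(),(w*v).sum()/w.sum()])
D=onplane(c,cs,.084);print("disp",D); print("yaw",-np.polyfit(D[:,1],D[:,0],1)[0])
print("roof front edge z.073",onplane(c,[[220+370/6,100+320/5]],.073))
sd=vision.read_camera("side")
ms=masks(sd,(225,190,290,270))
mt=masks(c,(225,160,340,220))
for n in ms:  # top edge of lip in side view: cast to z=.054
    p=ms[n]; us=np.unique(p[:,0])
    C,a=ray(c,[mt[n].mean(0)]);E,b=ray(sd,[p.mean(0)])
    t=np.linalg.lstsq(np.c_[a[0],-b[0]],E-C,rcond=None)[0]; print(n,"tri",C+a[0]*t[0],E+b[0]*t[1])
hand.move_gripper(0.0,20); print(bot.tcp_to_tips,get_obs()["gripper_width"])
for yw in(-.035,):
  for q in([-np.sin(yw/2),np.cos(yw/2),0,0],[np.cos(yw/2),np.sin(yw/2),0,0]):
    print(q,kinematics.solve_ik([.48,.14,.2],q),kinematics.solve_ik([.52,.03,.05],q))
```

```text
LED [5 4 5] [[ 0.8053638   0.10667448  0.084     ]
 [ 0.80128817  0.00171559  0.084     ]
 [ 0.79707178 -0.10345064  0.084     ]]
disp [[ 0.81196499  0.14414494  0.084     ]
 [ 0.8092838   0.03881064  0.084     ]
 [ 0.80705727 -0.06645844  0.084     ]]
yaw -0.02330336626787988
roof front edge z.073 [[0.66661086 0.02740664 0.073     ]]
yellow tri [0.62029864 0.03161798 0.03655065] [0.61913731 0.03160621 0.03630629]
green tri [0.53814832 0.13901889 0.03828057] [0.53871197 0.13901547 0.03835692]
blue tri [ 0.6162435  -0.07559708  0.03740993] [ 0.61388318 -0.07561578  0.03692352]
0.017 -0.0003451324190454485
[np.float64(0.017499106784510807), np.float64(0.9998468789078377), 0, 0] [ 2.80794105e-01  2.15535295e-01  1.94429907e+00 -4.44089210e-16
  9.81758293e-01 -1.25500222e+00] [ 5.47485967e-02  4.74483270e-01  1.99661419e+00 -4.44089210e-16
  6.70495199e-01 -1.48104773e+00]
[np.float64(0.9998468789078377), np.float64(-0.017499106784510807), 0, 0] [ 2.80794105e-01  2.15535295e-01  1.94429907e+00 -4.44089210e-16
  9.81758293e-01  1.88659043e+00] [ 5.47485967e-02  4.74483270e-01  1.99661419e+00 -4.44089210e-16
  6.70495199e-01  1.66054492e+00]
```

```bash
cat >> h.py <<'E'
yw=-.033; Q=[-np.sin(yw/2),np.cos(yw/2),0,0]; ax=np.array([np.cos(yw),np.sin(yw),0])
def push(sign,maxd,fstop,step=.004,v=.04):
    p0=np.array(get_obs()["position"]); d=0; log=[]
    while d<maxd:
        d+=step; bot.servo_line(p0+sign*ax*d,velocity=v); o=get_obs(); f=float(np.dot(o["wrist_force"],ax)); log.append((round(d,3),round(f,1)))
        if abs(f)>fstop: break
    print(log, np.round(o["position"],4), o["time_s"]); return d
E
python3 - <<'E'
from h import *
bot.reach([.45,.14,.22],Q); bot.reach([.485,.1395,.1],Q); bot.servo_line([.485,.1395,.053])
print(get_obs()["wrist_force"],get_obs()["time_s"])
push(1,.130,9)
c=vision.read_camera("top"); cv2.imwrite("pics/p1.png",cv2.resize(c["frame"][80:300,180:380],None,fx=3,fy=3,interpolation=2)[:600,:,::-1])
E
```

```text
[1.25552992 0.63801868 0.25093924] 3.9167
[(0.004, -0.0), (0.008, 0.3), (0.012, 0.2), (0.016, -0.4), (0.02, 0.1), (0.024, -0.2), (0.028, -0.6), (0.032, -0.1), (0.036, 0.2), (0.04, 0.2), (0.044, 0.1), (0.048, 0.3), (0.052, -0.5), (0.056, -0.2), (0.06, 0.3), (0.064, 0.8), (0.068, 0.2), (0.072, -0.3), (0.076, 0.0), (0.08, 0.1), (0.084, -0.6), (0.088, -0.1), (0.092, -0.8), (0.096, -0.5), (0.1, -2.1), (0.104, -0.6), (0.108, -0.8), (0.112, -0.0), (0.116, -0.3), (0.12, 0.0), (0.124, -7.4), (0.128, -19.3)] [0.6079 0.1353 0.0534] 11.9333
```

View pics/p1.png

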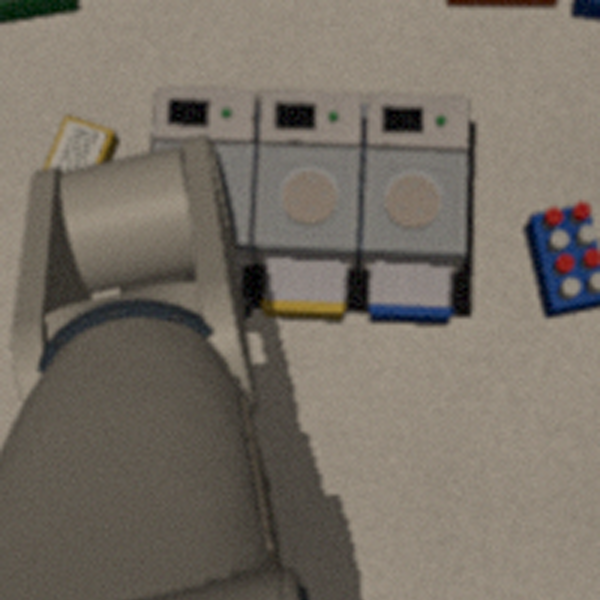

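Run:
```python
from h import *
p=np.array(get_obs()["position"]); bot.servo_line(p-ax*.03,velocity=.1)
bot.servo_line([.56,.136,.14],velocity=.2)
bot.servo_line([.56,.136,.22],velocity=.2); bot.reach([.40,-.05,.25],Q)
c=vision.read_camera("top")
for n,p in masks(c,(225,160,340,220)).items():
    us=np.unique(p[:,0]); e=np.array([[u,p[p[:,0]==u,1].min()-.5] for u in us]); W=onplane(c,e,.054); print(n,len(p),np.median(W[:,0]),W[:,1].mean())
cv2.imwrite("pics/p2.png",cv2.resize(c["frame"][80:300,180:380],None,fx=3,fy=3,interpolation=2)[:600,:,::-1]); print(get_obs()["time_s"])
```

```text
yellow 122 0.6218573457765639 0.02977439629725597
green 69 0.6251404066653148 0.13549330529693945
blue 82 0.6157260156000819 -0.07399364601168747
14.6583
```

View pics/p2.png

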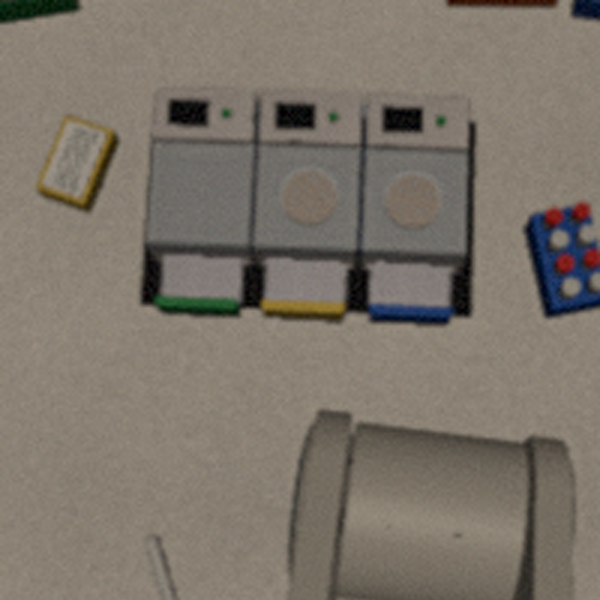

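Run:
```python
from h import *
bot.reach([.645,.029,.16],Q); bot.servo_line([.645,.029,.1]); bot.servo_line([.645,.029,.053],velocity=.06)
o=get_obs();print(o["wrist_force"],o["position"],o["time_s"])
if abs(o["wrist_force"][2])<4: push(-1,.136,9)
```

```text
[-0.51979257  0.11686722 -0.05622152] [0.64525838 0.0290079  0.05323381] 17.2
[(0.004, -0.6), (0.008, -0.2), (0.012, -0.0), (0.016, 0.2), (0.02, -0.7), (0.024, 0.3), (0.028, -0.4), (0.032, -0.1), (0.036, -0.8), (0.04, -0.7), (0.044, 0.3), (0.048, -0.3), (0.052, 0.2), (0.056, 0.0), (0.06, -0.5), (0.064, 0.5), (0.068, 0.3), (0.072, 0.0), (0.076, 0.4), (0.08, -0.4), (0.084, 0.2), (0.088, -0.4), (0.092, 0.0), (0.096, -0.7), (0.1, 0.5), (0.104, 0.2), (0.108, -1.7), (0.112, -0.0), (0.116, -0.2), (0.12, 1.7), (0.124, 13.2)] [0.5252 0.0331 0.054 ] 24.95
```

Run:
```python
from h import *
bot.dwell(.3)
p=np.array(get_obs()["position"]); bot.servo_line(p+ax*.012,velocity=.05); q=p+ax*.012
bot.servo_line([q[0],q[1],.22],velocity=.12); bot.reach([.35,-.2,.28],Q); bot.dwell(.3)
c=vision.read_camera("top")
for n,p in masks(c,(225,160,340,235)).items():
    us=np.unique(p[:,0]); e=np.array([[u,p[p[:,0]==u,1].min()-.5] for u in us]); W=onplane(c,e,.054); print(n,len(p),np.median(W[:,0]),W[:,1].mean())
cv2.imwrite("pics/p3.png",cv2.resize(c["frame"][80:300,180:380],None,fx=3,fy=3,interpolation=2)[:600,:,::-1]); print(get_obs()["time_s"],get_obs()["wrist_force"])
```

```text
yellow 103 0.5129924448340459 0.03511382679337887
green 70 0.6251404066653148 0.13549165839260488
blue 85 0.6187028524232762 -0.07399613473687598
28.7667 [0.1442826  0.27589381 0.81581874]
```

View pics/p3.png

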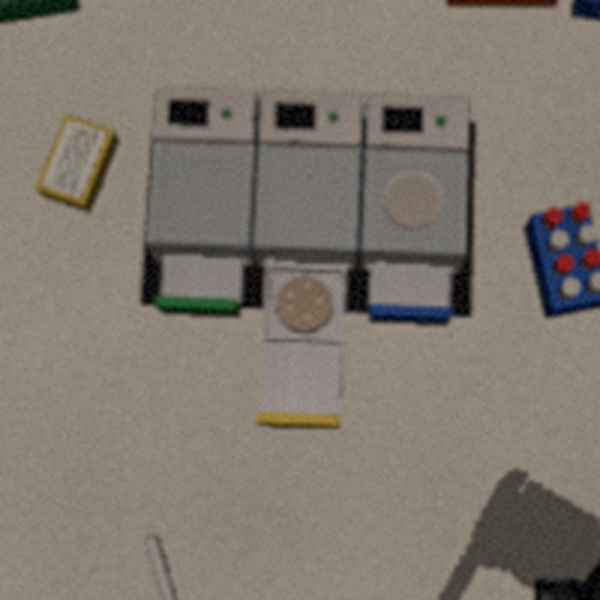

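The yellow tray is out about 109 mm with its dish inside the pocket rim, and green and blue are shut. The arm is clear of everything.

```bash
python3 -c "
from workcell import *
hand_in()"
```

```text
the job is handed in; nothing more can be done
```

The job is handed in, and my last checks agree with the goal. With the gripper closed I pushed the green tray home, then hooked the fingertips behind the yellow lip and drew that tray out to its stop. I then backed off, lifted clear and moved the arm away.

- **Green tray:** the push ended against a hard stop (19 N), within about 1 mm of where I expected home to be. In the picture its lip lines up with the other two as they stood when shut.
- **Yellow tray:** the pull ended at a firm stop (13 N). The camera shows the lip moved about 109 mm, against 110 mm of travel.
- **Dish:** it lies flat inside its pocket on the yellow tray. I judged this by eye from the top picture and did not measure its offset from the middle of the pocket.
- **Blue tray and bystanders:** one reading of the blue lip was 3 mm off, but the last one matched the start, so I put it down to pixel noise. The slide box and tube rack show no movement in the top pictures. I did not check the other bystanders separately.
- **Time and contact:** the run took about 29 s of the 45 s allowed. The wrist force read near zero at the end.

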